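# Seat the keyed tube carousel on the mixer's drive shaft

### The arm

A 7-joint arm with a two-finger parallel gripper is mounted at the origin on the work surface. World frame = base frame: x ahead of the robot, y to its left, z up, the work surface at z = 0. Lengths are in m, angles in rad, forces in N, time in s.
With the tool pointing down it reaches from about 0.35 to 0.9 m from the base axis. Payload 7.2 kg.
Tool frame: the origin (TCP) lies between the finger pads; the fingertips stand 22 mm ahead of it and the grasp point (between the pads) lies 3 mm ahead of it; z points along the fingers, y is the direction in which the jaws open and shut (so a half turn about z gives the same grasp; the last joint's range is limited). The gripper opens to 88 mm and grips with 3 to 60 N. Pads are 20 mm wide; open, the fingers measure 115 mm over their backs; the gripper's body (75 mm by 178 mm) begins 61 mm behind the grasp point.
Start: joints at [-1.317, 0.411, -0.013, 1.596, 0.006, 1.134, -0.082], TCP at [0.198, 0.593, 0.245] pointing down, gripper open.
Joint ranges: [-2.95, 2.95], [-0.29, 1.99], [-1.47, 1.44], [0.14, 2.54], [-1.03, 4.17], [0.13, 1.85], [-2.86, 2.86]. Speed limits (rad/s): [2.39, 2.39, 3.01, 3.01, 3.14, 3.14, 3.14].

### API

Orientations are given as a unit quaternion [x, y, z, w].
In Python, from bench import telemetry, eyes, workorder gives the robot as it stands.
- The arm moves only by the tool carry_out, never from a script. Its argument "steps" is one flat list of numbers, 7 for each row, row after row: the shift along the tool's x, y, z in mm, then the turn, a rotation vector about the tool's x, y, z in degrees, then the opening, from -1 (shut) to 1 (fully open). A call has 1 to 12 rows; each row shifts and turns the commanded pose from where the row before left it, along the tool's axes as they then stand; what a row does not reach is not made up. A row lasts 1/10 s, in which the tool goes at most 50 mm and 8.59 degrees, less where a joint would pass 70% of its speed; a pose out of reach is approached as far as the arm can. A call with a gripper value outside its range is refused whole. The fingers move at their own pace and stop on an object; "force" is the grip in N (left out, the last holds). Time passes only in rows, so rows that do not move let the fingers close. It gives the time, the measured TCP pose, the force and the opening at its end, in the units of the state.
- telemetry.get_state(): the state, without advancing time (a new reading comes with each control period).
- eyes.grab_frame(name): name is "side" or "top" or "wrist"; returns a dict with "color" (420x560x3 uint8, red, green, blue), "range_z" (420x560 float32, m along the optical axis (not along the pixel's ray), 0 where there is no reading), "K" (3x3 intrinsics, pixels), "R" (3x3) and "t" (3): a world point X has camera coordinates R X + t. Camera axes: x right, y down, z forward; pixel columns grow to the right and rows downward; lengths in m; the calibration is good to about 2 mm. A picture is of the moment at which its call begins.
- workorder.sign_off(): hands the job in, once; it reports no verdict.
The state is a dict: "t": time; "q": joint angles; "qvel": joint speeds; "joint_torque": joint torques, N m; "eef_pos": TCP position; "orientation": TCP orientation; "ft_force": force on the tool from outside, world axes, zero at the start; "torque": the same for the moment, N m; "width": finger opening in m.
Only numpy, scipy, OpenCV 4.12 (cv2) and the standard library are available. Lean on these libraries where they do the work, as an engineer would, in place of code of your own. Each camera call takes 0.05 s, during which the arm holds its last target.

### The job

Fit the tube carousel onto the upright drive shaft of the tube mixer. Set it on the shaft with its key in line with the pointer rib on the mixer's deck, so that the key rests on the end of the shaft, then turn it anticlockwise (seen from above) with gentle downward pressure, never pressing hard, until the key drops into the keyway and the carousel sits fully home on its seat; then let go. Leave the other things on the desk undisturbed.

Things in the scene. Friction and masses are not known exactly. Their poses are not given: they have to be found in the camera images.
- carousel_center (a point): centre, half-way up, of the loose tube carousel (0.2 kg): grey disc 110 mm across, 10 mm thick, six dark sockets, around an upright metal hub 56 mm tall; the underside of both is 28 mm below this point. Two upright flats to grip, 45 mm apart, face +y and -y, 24 mm wide, from 22 to 56 mm above the underside; elsewhere the hub is round, 43 mm across. z up.
- carousel_key (a point): middle of the lower end of the carousel's key, 26 mm above its underside and 13.5 mm to +x of its axis. The hub has a through bore 34 mm across, its lower mouth flared to 39 mm over 8 mm; the one key, 6 mm wide, stands 7 mm inward from the bore's wall on the +x side, up to 52 mm above the underside. A low rib on the disc (top 14 mm above the underside) points the same way, +x.
- carousel: the carousel; origin at the centre of its underside, same axes as its centre point
- mixer_seat (a point): centre of the seat where the carousel finally stands: flat top of a metal flange 56 mm across, at the foot of the mixer's upright shaft, 66 mm above the desk. +x points along the pointer rib on the deck; z up. With its key resting on the shaft's end the carousel's underside is 12 mm above this point; with the key in the keyway it comes down those 12 mm onto the seat.
- shaft_end (a point): centre of the top end of the steel shaft, 32 mm across, 38 mm above the seat; axes of the mixer, not of the keyway. One keyway, 7.5 mm wide, 7.5 mm deep into the side, open at the top, runs 15 mm down. It has stopped at an unknown angle, 20 to 80 degrees anticlockwise (from above) of the pointer. The shaft is held by its gear motor and does not turn.
- mixer: the fixed tube mixer with its shaft: white box 170 mm (x) by 150 mm (y), deck 60 mm above the desk, a grey pointer rib 6 mm wide and 5 mm high on the deck 61 to 81 mm from the shaft towards +x. Origin under its middle at desk height, straight below the seat; axes as the seat's
- wash_bottle: bystander, to be left alone: wash bottle, white with a spout, 70 mm wide, 172 mm tall
- sample_jar: bystander, to be left alone: white screw-top jar, 80 mm wide, 75 mm tall
- tube_rack: bystander, to be left alone: white rack with test tubes, 70 x 200 mm, 110 mm tall
- petri_dish: bystander, to be left alone: clear flat dish, 94 mm wide, 14 mm tall
- pipette: bystander, to be left alone: pipette lying on the desk, about 250 mm long
- beaker: bystander, to be left alone: small open glass, 68 mm wide, 85 mm tall
- spatula: bystander, to be left alone: metal spatula lying on the desk, 170 mm long
Not all that is in view belongs to the job. Leave any red look-alike of the carousel alone.

How it is judged:
By the outcome, as a careful person would: the job done as asked, in the order asked, and still so for the second after the job is handed in, with the robot touching nothing.
It also fails if it takes over 72 s, if anything falls off the work surface, if the arm or the gripper's body presses on something with over 40 N, if the wrist force passes 120 N, or if a joint passes its speed limit or range.

## Working session

There is one attempt and no reset: what is moved stays moved. The work goes in short steps, Python scripts to look and compute and a tool call to move; the robot and the scene stay as the last step left them, time stands still between calls to the robot, and variables do not carry over. Pictures are saved under pics/ and viewed, and the job is handed in when it is done.

Besides the shell and the picture viewer there is one more tool, called as name(argument=value, ...) on one line, values as JSON. carry_out: Moves the arm, as the interface text tells. Its arguments: {"type":"object","properties":{"steps":{"type":"array","items":{"type":"number"}},"force":{"type":"number"}},"required":["steps"]}

```bash
mkdir -p pics; ls; cat > h.py <<'E'
import numpy as np, cv2
from bench import telemetry, eyes, workorder
def snap(n,f):
    d=eyes.grab_frame(n); cv2.imwrite('pics/%s.png'%f,d['color'][:,:,::-1]); np.savez('pics/%s.npz'%f,**d); return d
def load(f): return np.load('pics/%s.npz'%f)
def crop(f,x0,y0,x1,y1,s,o):
    cv2.imwrite('pics/%s.png'%o,cv2.resize(load(f)['color'][y0:y1,x0:x1,::-1],None,fx=s,fy=s,interpolation=cv2.INTER_CUBIC))
def px2w(d,u,v,z=None):
    K,R,t=d['K'],d['R'],d['t']; r=np.linalg.solve(K,[u,v,1.]); C=-R.T@t; rw=R.T@r
    s=d['range_z'][int(round(v)),int(round(u))] if z is None else (z-C[2])/rw[2]
    return C+s*rw
def w2px(d,X):
    c=d['K']@(d['R']@np.array(X,float)+d['t']); return c[:2]/c[2]
E
python3 - <<'E'
from h import *
print(telemetry.get_state())
for n in ['top','side','wrist']: 
    d=snap(n,n+'0'); print(n,-d['R'].T@d['t'])
E
```

```text
pics
{'t': 0.0, 'q': array([-1.31721079,  0.41187855, -0.01272476,  1.59704296,  0.00562093,
        1.1343052 , -0.08214655]), 'qvel': array([-0.00062654,  0.0009325 ,  0.00145254, -0.00012436, -0.00022878,
       -0.00086279, -0.00085893]), 'joint_torque': array([-7.69821818e-04, -5.87942791e+01,  6.40731007e-01, -2.91084641e+01,
       -5.40825538e-02,  1.80740375e-02,  1.28661900e-04]), 'eef_pos': array([0.19755011, 0.59245749, 0.24382274]), 'orientation': array([ 1.60150781e-01,  9.87092239e-01, -7.96512971e-04, -6.47711554e-05]), 'ft_force': array([-0.05541463,  0.46965171, -0.77833888]), 'torque': array([-0.00697687,  0.03032067, -0.02676921]), 'width': 0.08792522910159929}
top [0.5015715  0.00367157 1.25855361]
side [ 0.05755442 -0.6087814   0.90821387]
wrist [0.13218658 0.61357199 0.38350465]
```

View pics/top0.png

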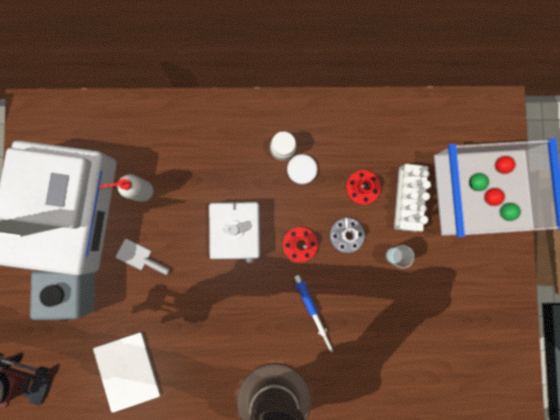

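View pics/side0.png

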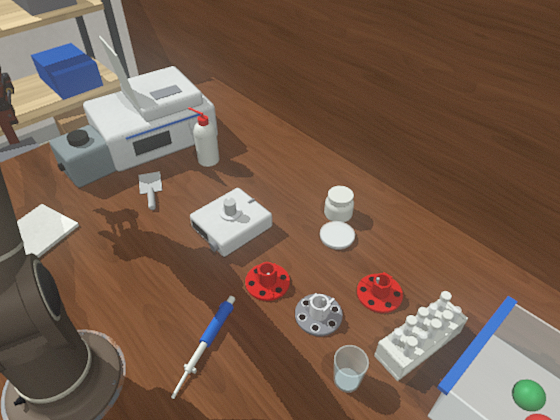

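View pics/wrist0.png

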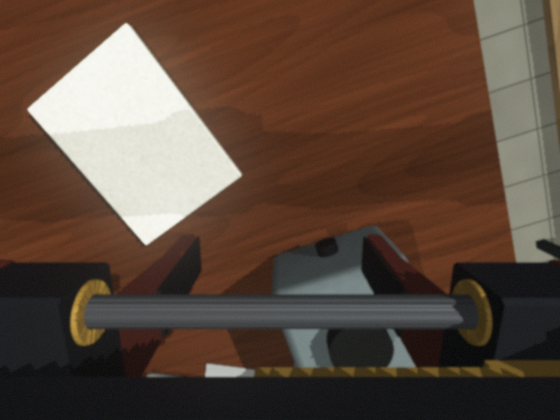

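```bash
python3 - <<'E'
from h import *
crop('top0',195,190,275,270,7,'c1');crop('top0',310,200,390,270,8,'c2')
crop('side0',180,175,290,265,7,'c3');crop('side0',285,270,355,345,8,'c4')
d=load('top0')
for p in [(347,236),(234,205),(234,230),(300,245),(364,187),(410,200),(401,255),(250,260),(312,315)]: print(p,px2w(d,*p))
E
```

```text
(347, 236) [ 5.02036798e-01 -2.42798439e-01  1.39845021e-04]
(234, 205) [0.60047521 0.11071839 0.0700128 ]
(234, 230) [0.52443538 0.10795245 0.10655389]
(300, 245) [ 4.75732532e-01 -9.16631091e-02  2.12071423e-04]
(364, 187) [ 0.65929418 -0.30260205 -0.00129386]
(410, 200) [ 0.60953662 -0.42856282  0.06107583]
(401, 255) [ 0.43890691 -0.41371565  0.00319754]
(250, 260) [0.43360192 0.06532775 0.04776152]
(312, 315) [ 0.26042566 -0.1228578   0.02472977]
```

View pics/c1.png

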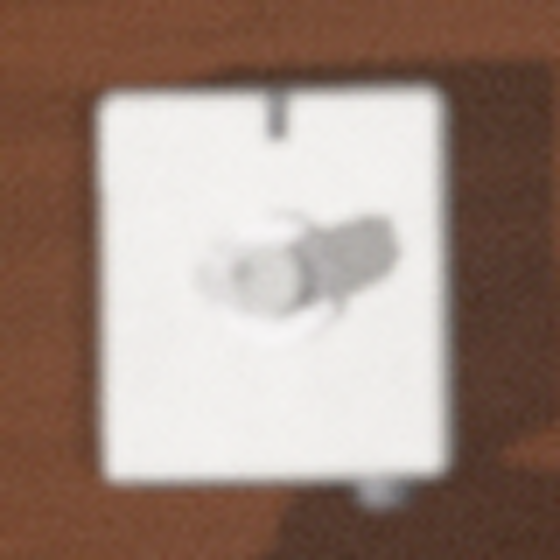

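View pics/c2.png

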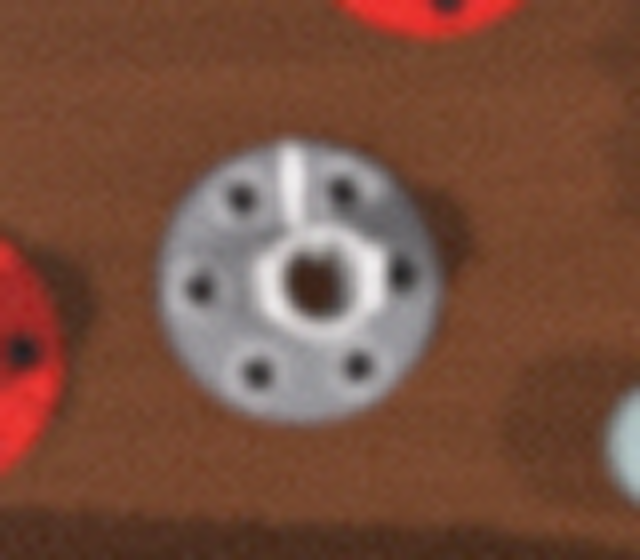

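View pics/c3.png

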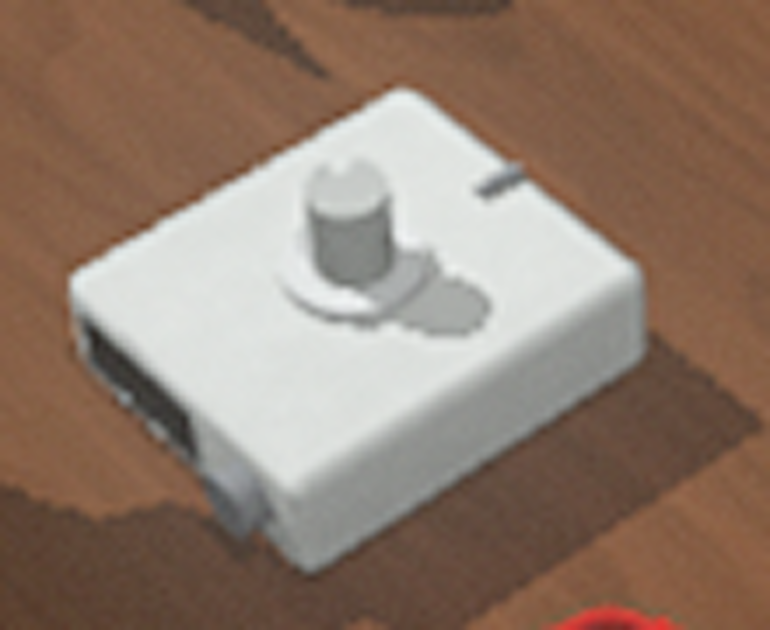

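View pics/c4.png

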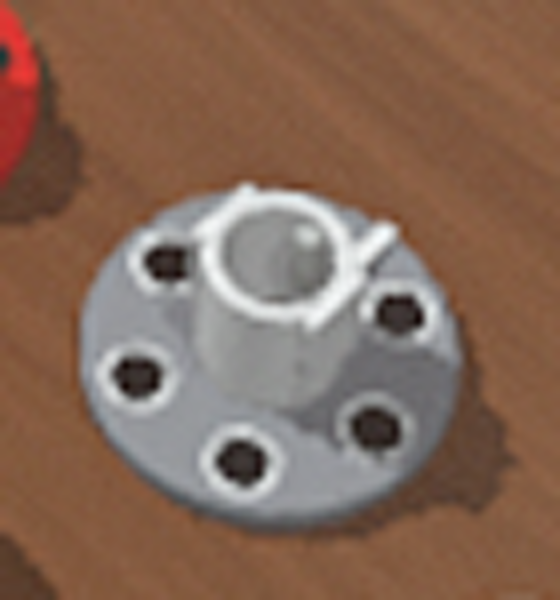

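```bash
cat > m.py <<'E'
from h import *
def circ(f,box,z,pred):
    d=load(f); x0,y0,x1,y1=box
    im=d['color'].astype(int); m=np.zeros(im.shape[:2],np.uint8)
    m[y0:y1,x0:x1]=pred(im)[y0:y1,x0:x1]
    m=cv2.morphologyEx(m,cv2.MORPH_CLOSE,np.ones((3,3),np.uint8))
    cs=max(cv2.findContours(m,cv2.RETR_EXTERNAL,cv2.CHAIN_APPROX_NONE)[0],key=cv2.contourArea)[:,0]
    P=np.array([px2w(d,u,v,z)[:2] for u,v in cs]).astype(np.float32)
    (c,r)=cv2.minEnclosingCircle(P); 
    A=np.c_[2*P,np.ones(len(P))]; s=np.linalg.lstsq(A,(P**2).sum(1),rcond=None)[0]
    return c,r,s[:2],np.sqrt(s[2]+s[:2]@s[:2])
E
python3 - <<'E'
from m import *
g=lambda im:((im.max(2)-im.min(2)<28)&(im.sum(2)>230)).astype(np.uint8)
print(circ('top0',(322,212,370,258),0.010,g))
print(circ('side0',(285,285,350,340),0.010,g))
d=load('top0')
q=lambda d,x,y,s,x0,y0,z: px2w(d,x0+(x+.5)/s-.5,y0+(y+.5)/s-.5,z)[:2]
a=q(d,291,146,8,310,200,.014);b=q(d,294,222,8,310,200,.014);print('rib',a,b,np.degrees(np.arctan2(*(a-b)[::-1])))
# sockets pairs: opposite
S={}
for n,p in dict(a=(241,197),b=(343,192),c=(403,273),d=(357,365),e=(258,372),f=(200,288)).items(): S[n]=q(d,*p,8,310,200,.010)
print('sock c',sum(S.values())/6); 
for i,j in ['fc','ad','be']: v=S[i]-S[j];print(np.degrees(np.arctan2(v[1],v[0])))
# flats hub top
print('hubtop',q(d,320,283,8,310,200,.056))
s=load('side0')
print('hubtop side',q(s,277,255,8,285,270,.056))
a=q(s,372,255,8,285,270,.014)
# mixer
print('shafttop top',q(d,272,285,7,195,190,.104),'side',q(s,347,188,7,180,175,.104),'notch',q(s,345,165,7,180,175,.104))
a=q(d,277,93,7,195,190,.065);b=q(d,277,136,7,195,190,.065);print('rib',a,b)
a=q(s,520,170,7,180,175,.065);b=q(s,484,190,7,180,175,.065);print('rib side',a,b)
C=[q(d,*p,7,195,190,.060) for p in [(97,90),(446,85),(452,478),(103,486)]]
C=np.array(C);print(C,C.mean(0)); 
for i,j in [(0,1),(3,2),(3,0),(2,1)]: v=C[j]-C[i];print(np.linalg.norm(v),np.degrees(np.arctan2(v[1],v[0])))
E
```

```text
((0.505765438079834, -0.2404840737581253), 0.05703786760568619, array([ 0.5060488 , -0.24049847]), np.float64(0.054865986319973456))
((0.5096816420555115, -0.24365393817424774), 0.05799137055873871, array([ 0.50845243, -0.2425231 ]), np.float64(0.05539666082236113))
rib [ 0.5596676  -0.23825725] [ 0.52952544 -0.23863985] 0.7272266902140474
sock c [ 0.50616267 -0.24132747]
93.32933213980344
33.47038049958289
-26.849936544519718
hubtop [ 0.50513802 -0.23981848]
hubtop side [ 0.50952462 -0.24034048]
shafttop top [0.52367828 0.10985167] side [0.52995576 0.11270476] notch [0.53704266 0.12320754]
rib [0.60740046 0.11069137] [0.58874071 0.11082607]
rib side [0.60971679 0.11068723] [0.59197083 0.1112256 ]
[[0.61016597 0.18902897]
 [0.61038318 0.03772985]
 [0.44025428 0.03709326]
 [0.43932344 0.18692812]] [0.52503172 0.11269505]
0.15129927455978037 -89.9177426037209
0.14983775592412968 -89.64405776614845
0.1708554458964077 0.7045271678464788
0.17013009433665363 0.21438756192596495
```

carry_out(steps=[-25,-31,0,0,0,0,1,-25,-31,0,0,0,0,1,-25,-31,0,0,0,0,1,-25,-31,0,0,0,0,1,-25,-31,0,0,0,0,1,-25,-31,0,0,0,0,1,-25,-31,0,0,0,0,1,-25,-31,0,0,0,0,1,-25,-31,0,0,0,0,1,-25,-31,0,0,0,0,1,-25,-31,0,0,0,0,1,-25,-31,0,0,0,0,1])

```text
t: 1.35
eef_pos: [0.3648, 0.1435, 0.2447]
orientation: [0.16, 0.987, 0.0, 0.0]
ft_force: [0.8, 0.1, -0.6]
width: 0.0876
```

```bash
python3 - <<'E'
from h import *
s=telemetry.get_state();print(s['t'],s['q'],s['eef_pos'],s['orientation'])
E
```

```text
1.35 [-0.78360749 -0.01092787  0.28612601  2.12914388  0.00329046  1.02256975
  0.74986889] [0.36480235 0.14350029 0.2447192 ] [1.60165160e-01 9.87090203e-01 2.20813818e-04 5.99607006e-05]
```

carry_out(steps=[-25.6,-32,0,0,0,0,1,-25.6,-32,0,0,0,0,1,-25.6,-32,0,0,0,0,1,-25.6,-32,0,0,0,0,1,-25.6,-32,0,0,0,0,1,-25.6,-32,0,0,0,0,1,-25.6,-32,0,0,0,0,1,-25.6,-32,0,0,0,0,1,-25.6,-32,0,0,0,0,1,-25.6,-32,0,0,0,0,1])

```text
t: 2.35
eef_pos: [0.5067, -0.2408, 0.2444]
orientation: [0.16, 0.987, 0.0, -0.0]
ft_force: [0.7, 1.3, -0.5]
width: 0.0876
```

carry_out(steps=[0,0,0,0,0,8.5,1,0,0,0,0,0,8.5,1,0,0,0,0,0,8.5,1,0,0,0,0,0,8.5,1,0,0,0,0,0,8.5,1,0,0,0,0,0,8.5,1,0,0,0,0,0,8.5,1,0,0,0,0,0,8.5,1,0,0,0,0,0,8.5,1,0,0,0,0,0,8.5,1,0,0,0,0,0,8.5,1,0,0,0,0,0,8.5,1])

```text
t: 3.55
eef_pos: [0.5062, -0.2392, 0.2445]
orientation: [0.869, 0.494, -0.0, -0.0]
ft_force: [0.5, -0.4, 0.6]
width: 0.0877
```

carry_out(steps=[0,0,0,0,0,8,1,0,0,0,0,0,8,1,0,0,0,0,0,8,1,0,0,0,0,0,8,1,0,0,0,0,0,8,1,0,0,0,0,0,8,1,0,0,0,0,0,8,1,0,0,0,0,0,0,1])

```text
t: 4.35
eef_pos: [0.5063, -0.2392, 0.2442]
orientation: [1.0, 0.03, -0.001, 0.0]
ft_force: [0.0, -0.4, 0.1]
width: 0.0876
```

```bash
python3 - <<'E'
from h import *
s=telemetry.get_state();print(s['t'],s['q'],s['eef_pos'],s['orientation'])
snap('wrist','w1')
E
```

```text
4.35 [-0.53150381  0.6399074   1.35460668  1.80830501 -0.65990853  1.25238132
 -0.49966283] [ 0.50629977 -0.23916674  0.24415454] [ 9.99543242e-01  3.02138638e-02 -6.03652667e-04  2.54316730e-04]
```

View pics/w1.png

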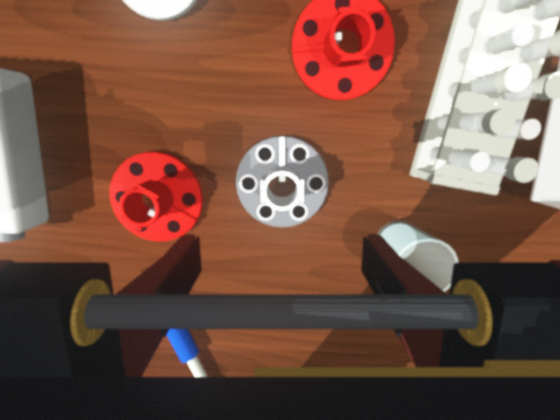

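```bash
python3 - <<'E'
from m import *
crop('w1',225,125,340,240,6,'c5')
g=lambda im:((im.max(2)-im.min(2)<28)&(im.sum(2)>230)).astype(np.uint8)
print(circ('w1',(228,128,336,234),0.010,g))
d=load('w1'); print(-d['R'].T@d['t'])
# tool check
for X in [(0.507,-0.241,0.056),(0.507,-0.241,0.01)]: print(w2px(d,X))
E
```

```text
((0.5059874057769775, -0.24099236726760864), 0.05509427189826965, array([ 0.5061267 , -0.24107231]), np.float64(0.054177108073102574))
[ 0.57275512 -0.23553495  0.38365495]
[282.05878922 189.53317157]
[281.88873712 181.84855795]
```

View pics/c5.png

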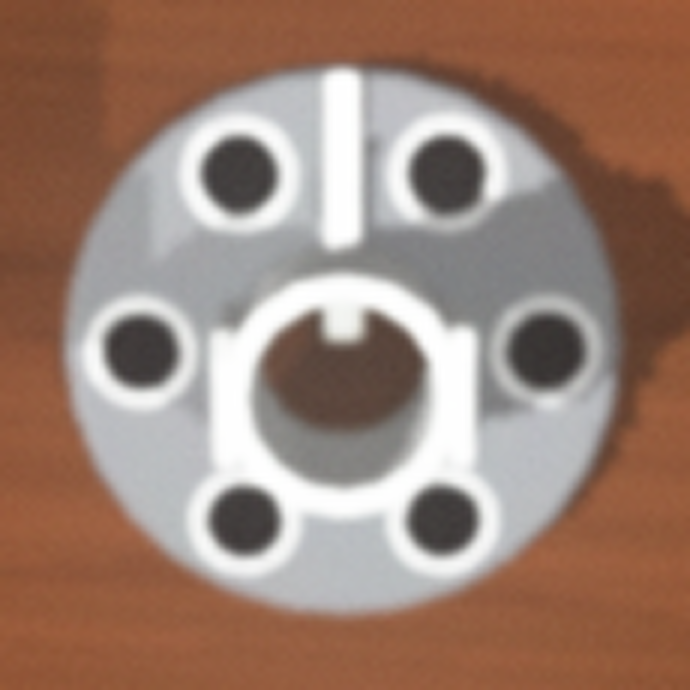

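carry_out(steps=[0,1.9,0,0,0,0,1,0,0,20,0,0,0,1,0,0,20,0,0,0,1,0,0,20,0,0,0,1,0,0,20,0,0,0,1,0,0,20,0,0,0,1,0,0,20,0,0,0,1,0,0,20,0,0,0,1])

```text
t: 5.2
eef_pos: [0.5065, -0.2413, 0.104]
orientation: [0.999, 0.033, 0.0, -0.0]
ft_force: [0.0, 0.0, 0.0]
width: 0.088
```

```bash
python3 - <<'E'
from h import *
s=telemetry.get_state();print(s['t'],s['q'],s['eef_pos'],s['orientation'])
snap('wrist','w2')
E
```

```text
5.2 [-0.40788791  0.7737766   1.1522522   1.93960171 -0.84741406  1.02082412
 -0.36476572] [ 0.50651798 -0.24133286  0.10399898] [ 9.99467727e-01  3.26210867e-02  2.92743163e-04 -2.03540368e-04]
```

View pics/w2.png

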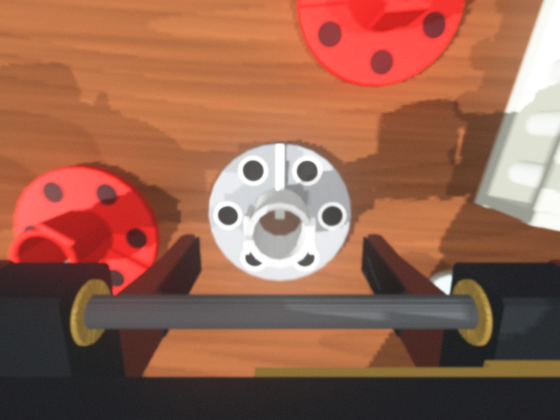

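Carousel (centre ≈ (280,212)) is centred between the fingers, and nothing is beside them. I'll go down and grip.

carry_out(steps=[0,0,20,0,0,0,1,0,0,20,0,0,0,1,0,0,14,0,0,0,1,0,0,5,0,0,0,1,0,0,0,0,0,0,1,0,0,0,0,0,0,1])

```text
t: 5.85
eef_pos: [0.5068, -0.2417, 0.0464]
orientation: [1.0, 0.031, 0.0, 0.0]
ft_force: [-0.8, 0.2, -0.0]
width: 0.0879
```

carry_out(steps=[0,0,0,0,0,0,-1,0,0,0,0,0,0,-1,0,0,0,0,0,0,-1,0,0,0,0,0,0,-1,0,0,0,0,0,0,-1,0,0,0,0,0,0,-1,0,0,0,0,0,0,-1,0,0,0,0,0,0,-1], force=30)

```text
t: 6.65
eef_pos: [0.5064, -0.2411, 0.0456]
orientation: [1.0, 0.031, -0.0, -0.0]
ft_force: [-0.9, 1.4, 0.7]
width: 0.0448
```

carry_out(steps=[0,0,0,0,0,0,-1,0,0,-10,0,0,0,-1,0,0,-20,0,0,0,-1,0,0,-30,0,0,0,-1,0,0,-30,0,0,0,-1,0,0,-30,0,0,0,-1,0,0,-30,0,0,0,-1])

```text
t: 7.35
eef_pos: [0.5059, -0.2415, 0.1972]
orientation: [1.0, 0.031, -0.0, 0.0]
ft_force: [0.5, -0.4, -2.3]
width: 0.0451
```

```bash
python3 - <<'E'
from h import *
s=telemetry.get_state();print(s['t'],s['q'],s['eef_pos'],s['orientation'],s['ft_force'],s['torque'],s['width'])
snap('wrist','w3')
E
```

```text
7.35 [-0.48790337  0.67453845  1.28400421  1.86092684 -0.70889199  1.16720455
 -0.46263494] [ 0.50587252 -0.24147997  0.19719276] [ 9.99529142e-01  3.06829949e-02 -1.89938701e-04  1.11705175e-04] [ 0.46136104 -0.4361863  -2.32460808] [0.05272194 0.06867073 0.03107396] 0.04511621572982863
```

View pics/w3.png

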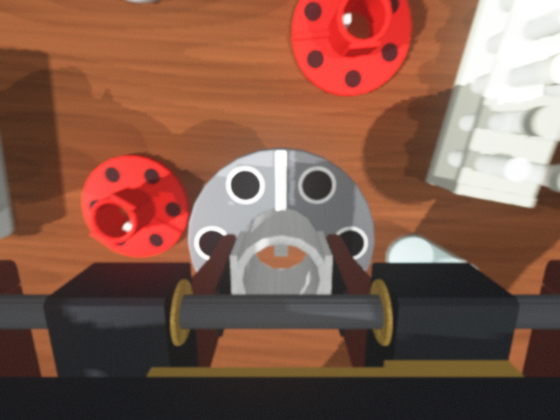

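carry_out(steps=[4.1,-35,0,0,0,0,-1,4.1,-35,0,0,0,0,-1,4.1,-35,0,0,0,0,-1,4.1,-35,0,0,0,0,-1,4.1,-35,0,0,0,0,-1,4.1,-35,0,0,0,0,-1,0,0,0,0,0,3.2,-1,0,0,0,0,0,0,-1,0,0,0,0,0,0,-1])

```text
t: 8.3
eef_pos: [0.5177, -0.0309, 0.1959]
orientation: [1.0, 0.003, 0.0, 0.0]
ft_force: [-0.2, -1.2, -3.5]
width: 0.0448
```

```bash
python3 - <<'E'
from h import *
s=telemetry.get_state();print(s['t'],s['q'],s['eef_pos'],s['orientation'],s['ft_force'],s['torque'],s['width'])
d=snap('wrist','w4'); print(w2px(d,(.5255,.1115,.104)))
snap('side','s4')
E
```

```text
8.3 [-0.96818602  0.66115733  1.38466793  1.96145111 -0.7207944   1.15270753
 -0.85329355] [ 0.51765563 -0.03088577  0.19585356] [9.99994301e-01 3.36714875e-03 8.56126700e-05 2.28501038e-04] [-0.21357334 -1.17513793 -3.48647857] [-0.04265695  0.19843363 -0.00324649] 0.04484388468699013
[ 89.13392973 204.54444469]
```

View pics/w4.png

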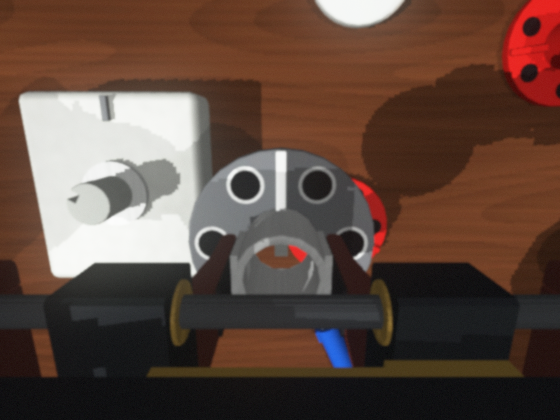

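```bash
python3 - <<'E'
from h import *
crop('w4',15,85,215,235,4,'c6'); crop('w4',60,165,130,235,9,'c7')
E
```

```text
(no output)
```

View pics/c7.png

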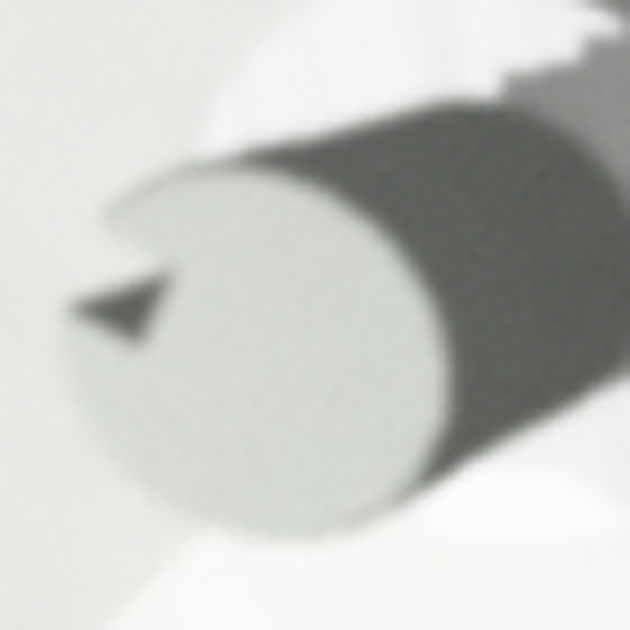

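View pics/c6.png

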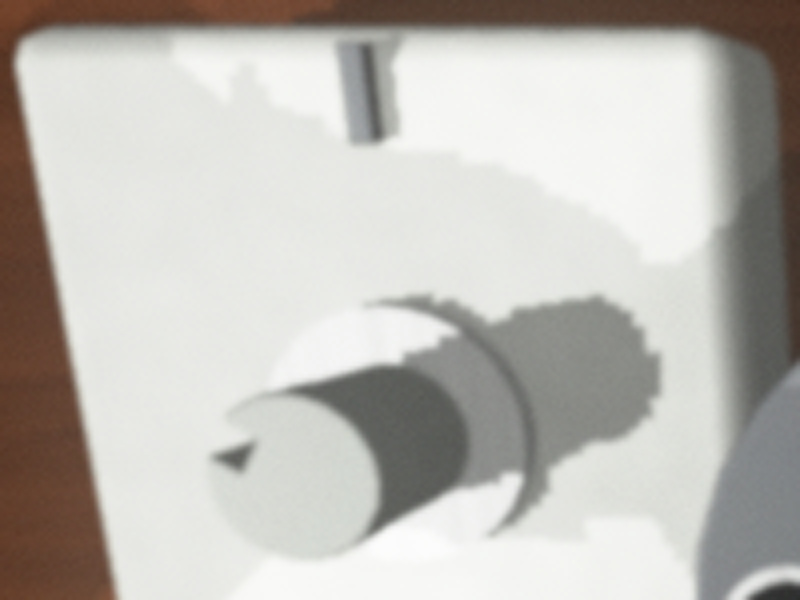

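```bash
python3 - <<'E'
from h import *
d=load('w4')
q=lambda x,y,s,x0,y0,z: px2w(d,x0+(x+.5)/s-.5,y0+(y+.5)/s-.5,z)[:2]
def fit(P,r=None):
    A=np.c_[2*P,np.ones(len(P))]; s=np.linalg.lstsq(A,(P**2).sum(1),rcond=None)[0]
    return s[:2],np.sqrt(s[2]+s[:2]@s[:2])
P=np.array([q(*p,9,60,165,.104) for p in [(105,215),(190,170),(240,168),(330,200),(400,265),(440,330),(453,390),(430,460),(385,515),(290,543),(205,520),(130,460),(85,395),(66,315)]])
c,r=fit(P);print(c,r)
for p in [(157,306),(85,262)]:
    v=q(*p,9,60,165,.104)-c; print(v,np.degrees(np.arctan2(v[1],v[0])))
a=q(357,42,4,15,85,.065);b=q(366,142,4,15,85,.065);print('rib',a,b,(a+b)/2-c)
F=np.array([q(*p,4,15,85,.066) for p in [(272,385),(310,330),(380,305),(450,325),(505,380),(530,440),(520,510)]]);print('flange',fit(F))
crop('w4',180,140,380,310,4,'c8')
E
```

```text
[0.52571985 0.11206222] 0.01567383328118535
[0.00430678 0.00778211] 61.03896264031198
[0.00797877 0.01312698] 58.70815832515117
rib [0.60610485 0.11078684] [0.58677669 0.1114911 ] [ 0.07072092 -0.00092325]
flange (array([0.52466469, 0.11200967]), np.float64(0.02847970406915234))
```

View pics/c8.png

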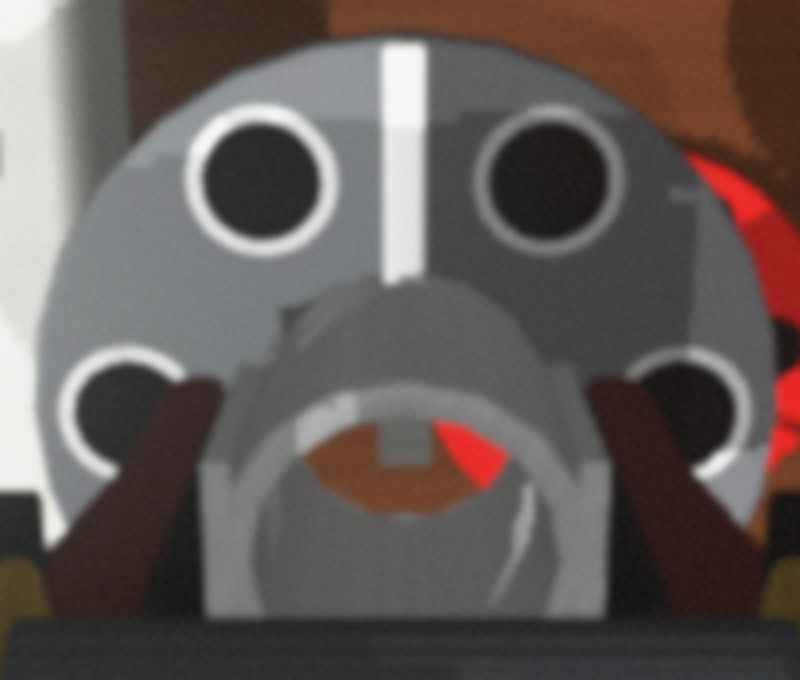

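```bash
python3 - <<'E'
from h import *
d=load('w4')
q=lambda x,y,s,x0,y0,z: px2w(d,x0+(x+.5)/s-.5,y0+(y+.5)/s-.5,z)[:2]
P=np.array([q(*p,4,180,140,.1602) for p in [(403,38),(37,400),(776,420),(262,180),(548,180)]])
print(P)
from scipy.optimize import least_squares
print(least_squares(lambda c:[np.hypot(*(p-c))-.055 for p in P[:3]],[.517,-.03]).x)
print('rib',q(403,45,4,180,140,.1642),q(403,270,4,180,140,.1642))
s=telemetry.get_state();print(s['eef_pos'],s['orientation'])
E
```

```text
[[ 0.5713006  -0.03085872]
 [ 0.51906053  0.02199669]
 [ 0.51664033 -0.08565454]
 [ 0.55169925 -0.01138121]
 [ 0.55195615 -0.05113917]]
[ 0.51624048 -0.03179139]
rib [ 0.57067831 -0.03086514] [ 0.53993668 -0.03105652]
[ 0.51771986 -0.03125875  0.19586287] [9.99996223e-01 2.74434202e-03 1.43169501e-04 4.76462768e-05]
```

carry_out(steps=[1.8,-28.6,0,0,0,0,-1,1.8,-28.6,0,0,0,0,-1,1.8,-28.6,0,0,0,0,-1,1.8,-28.6,0,0,0,0,-1,1.8,-28.6,0,0,0,0,-1,0,0,0,0,0,0,-1,0,0,0,0,0,0,-1])

```text
t: 9.1
eef_pos: [0.526, 0.1123, 0.1956]
orientation: [1.0, 0.003, -0.0, 0.0]
ft_force: [-0.2, -1.1, -2.7]
width: 0.0448
```

```bash
python3 - <<'E'
from h import *
s=telemetry.get_state();print(s['t'],s['q'],s['eef_pos'],s['orientation'],s['ft_force'],s['torque'],s['width'])
d=snap('wrist','w5'); snap('side','s5'); crop('w5',180,60,380,310,3,'c9'); crop('s5',150,120,310,270,5,'c10')
E
```

```text
9.1 [-1.2056225   0.71368299  1.38785789  1.91704661 -0.76412854  1.19306702
 -1.09897703] [0.52601575 0.11233908 0.1955929 ] [ 9.99993933e-01  3.46355914e-03 -4.24176989e-05  3.68122509e-04] [-0.16109474 -1.06163018 -2.73782683] [-0.03615675  0.10389738 -0.00776797] 0.04482041654873544
```

View pics/c9.png

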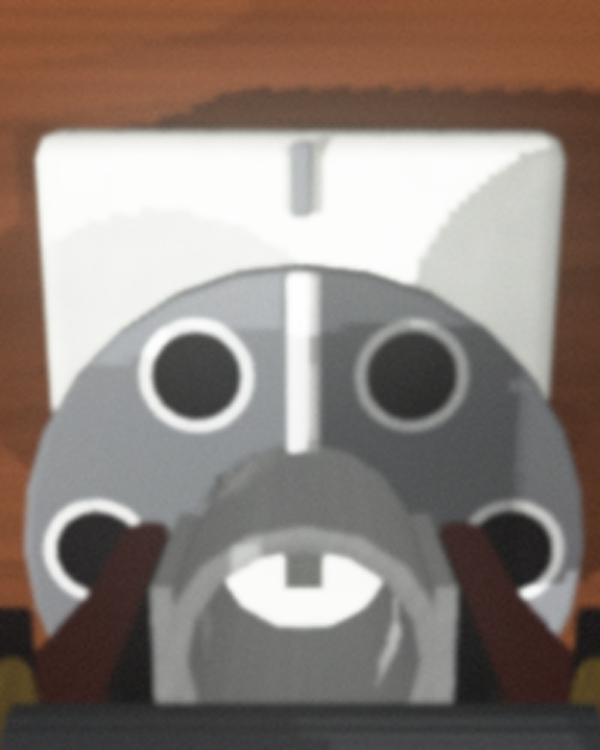

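View pics/c10.png

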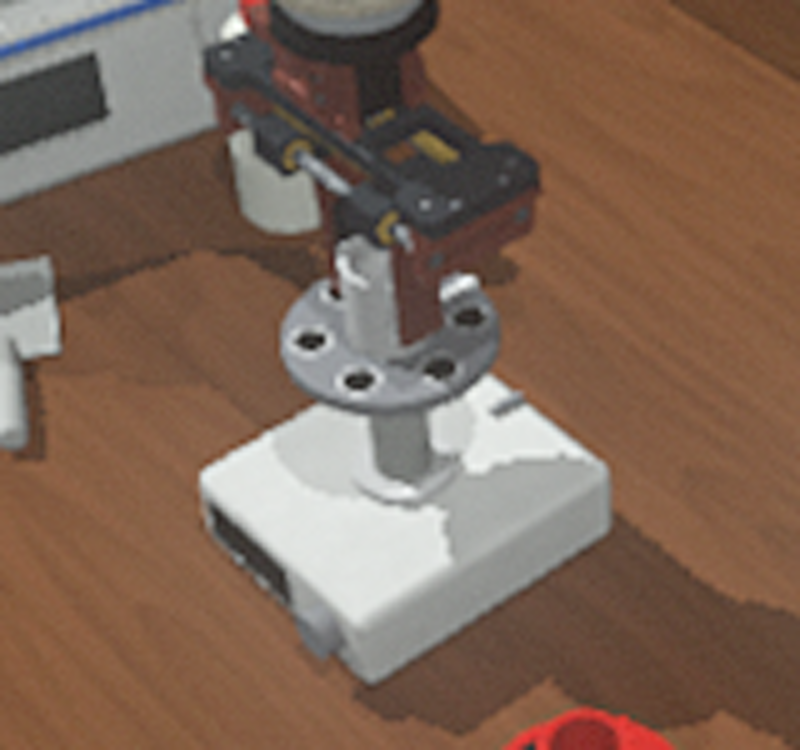

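carry_out(steps=[0,0,10,0,0,0,-1,0,0,15,0,0,0,-1,0,0,12,0,0,0,-1,0,0,6,0,0,0,-1,0,0,3,0,0,0,-1,0,0,2,0,0,0,-1,0,0,2,0,0,0,-1,0,0,0,0,0,0,-1])

```text
t: 10.0
eef_pos: [0.5261, 0.1133, 0.1455]
orientation: [1.0, 0.003, 0.0, -0.0]
ft_force: [1.0, 1.0, -4.8]
width: 0.0448
```

carry_out(steps=[0,0,2,0,0,0,-1,0,0,2,0,0,0,-1,0,0,2,0,0,0,-1,0,0,2,0,0,0,-1,0,0,0,0,0,0,-1])

```text
t: 10.5
eef_pos: [0.5261, 0.1133, 0.1374]
orientation: [1.0, 0.003, 0.0, -0.0]
ft_force: [1.0, 3.5, -4.1]
width: 0.0449
```

```bash
python3 - <<'E'
from h import *
s=telemetry.get_state();print(s['t'],s['q'],s['eef_pos'],s['orientation'],s['ft_force'],s['torque'],s['width'])
E
```

```text
10.5 [-1.15397594  0.76811937  1.29479881  1.97149174 -0.84953967  1.09878513
 -1.04521824] [0.52606046 0.11332315 0.13740002] [ 9.99994381e-01  3.34291712e-03  1.73324711e-05 -2.49948875e-04] [ 1.00287145  3.53618788 -4.12522771] [ 1.04207193e+00 -6.52355490e-02  1.01908740e-03] 0.04492618083359593
```

carry_out(steps=[0,-0.8,0,0,0,0,-1,0,0,2,0,0,0,-1,0,0,2,0,0,0,-1,0,0,2,0,0,0,-1,0,0,2,0,0,0,-1,0,0,0,0,0,0,-1])

```text
t: 11.1
eef_pos: [0.5261, 0.1135, 0.1294]
orientation: [1.0, 0.003, 0.0, 0.0]
ft_force: [1.5, 1.3, -3.7]
width: 0.0452
```

```bash
python3 - <<'E'
from h import *
s=telemetry.get_state();print(s['t'],s['q'],s['eef_pos'],s['orientation'],s['ft_force'],s['torque'],s['width'])
E
```

```text
11.1 [-1.1473336   0.77667849  1.28188278  1.97775147 -0.86180933  1.08606694
 -1.03851676] [0.52606099 0.11349821 0.12937612] [9.99995249e-01 3.07587350e-03 6.25660771e-05 1.91620652e-04] [ 1.54208467  1.3125415  -3.72434583] [ 0.48091076 -0.19772936 -0.01672945] 0.04515302960534187
```

carry_out(steps=[0,-0.3,2,0,0,0,-1,0,0,2,0,0,0,-1,0,0,0.5,0,0,0,-1,0,0,0.5,0,0,0,-1,0,0,0,0,0,0,-1,0,0,0,0,0,0,-1])

```text
t: 11.7
eef_pos: [0.526, 0.1137, 0.1246]
orientation: [1.0, 0.003, 0.0, 0.0]
ft_force: [1.0, -0.8, -1.1]
width: 0.045
```

carry_out(steps=[0,0,0.5,0,0,0,-1,0,0,0,0,0,0,-1])

```text
t: 11.9
eef_pos: [0.5261, 0.1137, 0.1242]
orientation: [1.0, 0.003, 0.0, 0.0]
ft_force: [0.3, -1.8, -0.8]
width: 0.0451
```

carry_out(steps=[0,0,0.5,0,0,0,-1,0,0,0,0,0,0,-1])

```text
t: 12.1
eef_pos: [0.526, 0.1137, 0.1237]
orientation: [1.0, 0.003, 0.0, 0.0]
ft_force: [1.1, -2.1, -0.8]
width: 0.045
```

carry_out(steps=[0,0,0.5,0,0,0,-1,0,0,0,0,0,0,-1])

```text
t: 12.3
eef_pos: [0.5261, 0.1137, 0.1235]
orientation: [1.0, 0.003, 0.0, 0.0]
ft_force: [-0.6, -2.3, 4.3]
width: 0.0445
```

carry_out(steps=[0,0.3,0,0,0,-4,-1,0,0,0,0,0,-4,-1,0,0,0,0,0,-4,-1,0,0,0,0,0,-4,-1,0,0,0,0,0,-4,-1,0,0,0,0,0,0,-1])

```text
t: 12.9
eef_pos: [0.5263, 0.1135, 0.1235]
orientation: [0.984, 0.177, 0.0, -0.0]
ft_force: [0.0, -2.1, 3.4]
width: 0.0449
```

```bash
python3 - <<'E'
from h import *
s=telemetry.get_state();print(s['t'],s['q'],s['eef_pos'],s['orientation'],s['ft_force'],s['torque'],s['width'])
snap('side','s6');snap('wrist','w6');crop('s6',150,120,310,270,5,'c11')
E
```

```text
12.9 [-1.11403319  0.72005264  1.19525842  1.98121436 -0.80340026  1.02146854
 -0.74534316] [0.52629905 0.11352574 0.1234854 ] [ 9.84184142e-01  1.77147889e-01  4.14047984e-04 -1.69425763e-04] [ 0.03118146 -2.14101619  3.35582822] [-0.48665236 -0.10986339 -0.01518998] 0.044866889293376525
```

View pics/c11.png

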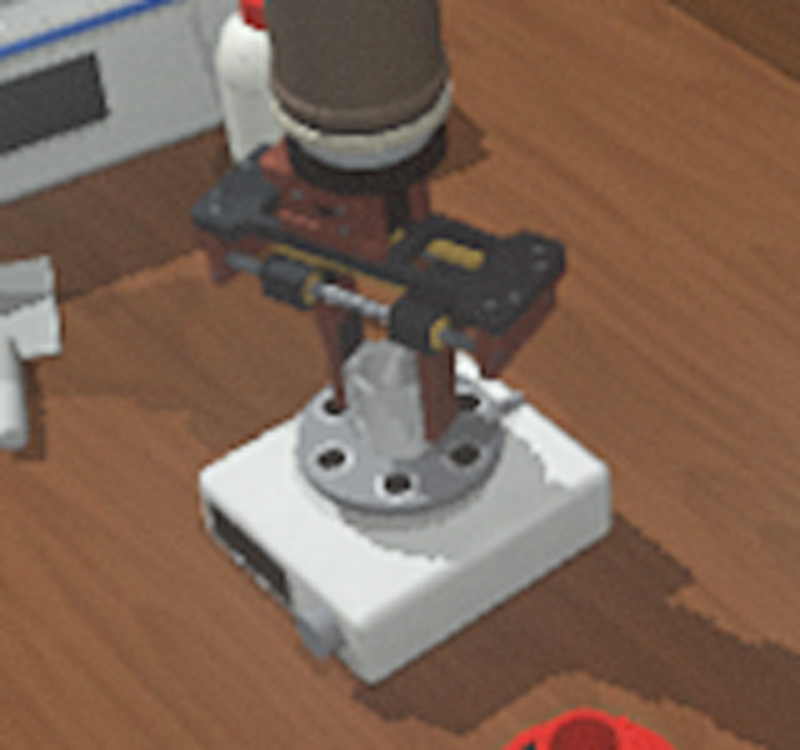

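View pics/w6.png

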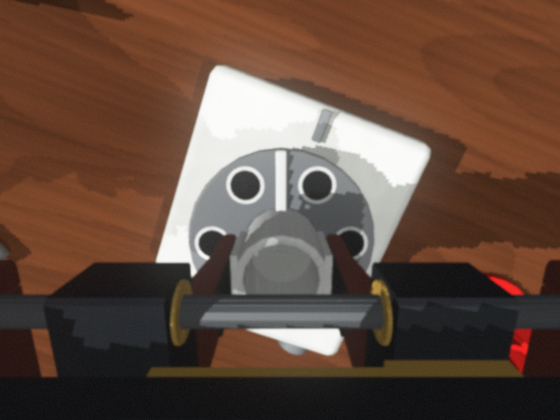

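carry_out(steps=[0,0,0.1,0,0,-4,-1,0,0,0.1,0,0,-4,-1,0,0,0,0,0,-4,-1,0,0,0,0,0,-4,-1,0,0,0,0,0,-4,-1,0,0,0,0,0,-4,-1,0,0,0,0,0,-4,-1,0,0,0,0,0,0,-1])

```text
t: 13.8
eef_pos: [0.5264, 0.1134, 0.1232]
orientation: [0.912, 0.409, 0.0, 0.0]
ft_force: [1.1, -3.0, 3.6]
width: 0.0452
```

carry_out(steps=[0,0,0.3,0,0,-2,-1,0,0,0,0,0,-2,-1,0,0,0,0,0,-2,-1,0,0,0,0,0,0,-1])

```text
t: 14.2
eef_pos: [0.5262, 0.1134, 0.1226]
orientation: [0.89, 0.457, 0.0, 0.0]
ft_force: [3.4, -3.6, 1.4]
width: 0.0448
```

carry_out(steps=[0,0,0,0,0,-2,-1,0,0,0,0,0,0,-1])

```text
t: 14.4
eef_pos: [0.5262, 0.1134, 0.1224]
orientation: [0.881, 0.472, 0.0, 0.0]
ft_force: [3.9, -2.5, -2.0]
width: 0.0448
```

carry_out(steps=[0,0,0,0,0,-2,-1,0,0,0,0,0,0,-1])

```text
t: 14.6
eef_pos: [0.5262, 0.1134, 0.1223]
orientation: [0.873, 0.488, -0.0, 0.0]
ft_force: [3.7, -4.4, -2.1]
width: 0.0446
```

carry_out(steps=[0,0,0.5,0,0,0,-1,0,0,0.5,0,0,0,-1,0,0,0,0,0,0,-1])

```text
t: 14.9
eef_pos: [0.5262, 0.1135, 0.1216]
orientation: [0.873, 0.487, 0.0, 0.0]
ft_force: [4.3, -4.2, 1.5]
width: 0.045
```

```bash
python3 - <<'E'
from h import *
s=telemetry.get_state();print(s['t'],s['q'],s['eef_pos'],s['orientation'],s['ft_force'],s['torque'],s['width'])
E
```

```text
14.9 [-1.03813127  0.61728515  1.0324534   1.97910844 -0.66707386  0.93150469
 -0.21320006] [0.52621751 0.1134531  0.12159576] [8.73226421e-01 4.87314591e-01 8.36856233e-05 3.15367239e-04] [ 4.27237953 -4.24434399  1.49162175] [-0.99306797 -0.76790528 -0.05705777] 0.04501457758520113
```

carry_out(steps=[-0.2,0.7,0,0,0,0,-1,0,0,0.5,0,0,0,-1,0,0,0.5,0,0,0,-1,0,0,0,0,0,0,-1])

```text
t: 15.3
eef_pos: [0.5263, 0.1133, 0.1204]
orientation: [0.873, 0.488, -0.0, -0.0]
ft_force: [3.0, -1.7, -0.9]
width: 0.0451
```

```bash
python3 - <<'E'
from h import *
s=telemetry.get_state();print(s['t'],s['eef_pos'],s['orientation'],s['ft_force'],s['torque'],s['width'])
E
```

```text
15.3 [0.52627479 0.11334272 0.12042233] [ 8.73046318e-01  4.87637240e-01 -1.55426582e-04 -1.56934512e-04] [ 3.03037019 -1.7247531  -0.86137024] [-0.61067468 -0.53221621  0.01664933] 0.04506139496699329
```

Descending freely (already 3 mm below the resting height). Continue down.

carry_out(steps=[-0.1,0.4,1,0,0,0,-1,0,0,1,0,0,0,-1,0,0,1,0,0,0,-1,0,0,1,0,0,0,-1,0,0,0,0,0,0,-1])

```text
t: 15.8
eef_pos: [0.5264, 0.1132, 0.1163]
orientation: [0.873, 0.488, -0.0, -0.0]
ft_force: [1.9, -0.2, -2.2]
width: 0.0449
```

carry_out(steps=[0,0,1,0,0,0,-1,0,0,1,0,0,0,-1,0,0,0.5,0,0,0,-1,0,0,0,0,0,0,-1])

```text
t: 16.2
eef_pos: [0.5265, 0.113, 0.114]
orientation: [0.873, 0.488, -0.0, -0.0]
ft_force: [-0.4, 1.0, -2.7]
width: 0.0449
```

carry_out(steps=[0,0,0.5,0,0,0,-1,0,0,0.5,0,0,0,-1,0,0,0,0,0,0,-1])

```text
t: 16.5
eef_pos: [0.5266, 0.1129, 0.113]
orientation: [0.873, 0.488, -0.0, -0.0]
ft_force: [-0.3, 0.4, -2.4]
width: 0.0446
```

carry_out(steps=[0,0,0.5,0,0,0,-1,0,0,0.5,0,0,0,-1,0,0,0,0,0,0,-1])

```text
t: 16.8
eef_pos: [0.5267, 0.1129, 0.1121]
orientation: [0.873, 0.488, -0.0, -0.0]
ft_force: [-0.3, 0.2, -2.5]
width: 0.0447
```

carry_out(steps=[0,0,0.5,0,0,0,-1,0,0,0,0,0,0,-1])

```text
t: 17.0
eef_pos: [0.5267, 0.1129, 0.1116]
orientation: [0.873, 0.488, -0.0, -0.0]
ft_force: [-0.2, 0.4, -0.7]
width: 0.0448
```

carry_out(steps=[0,0,0.4,0,0,0,-1,0,0,0,0,0,0,-1])

```text
t: 17.2
eef_pos: [0.5267, 0.1129, 0.1116]
orientation: [0.873, 0.488, 0.0, -0.0]
ft_force: [-2.8, 0.3, 4.4]
width: 0.0446
```

carry_out(steps=[0,0,-0.2,0,0,0,1,0,0,0,0,0,0,1,0,0,0,0,0,0,1,0,0,0,0,0,0,1,0,0,0,0,0,0,1,0,0,0,0,0,0,1,0,0,0,0,0,0,1,0,0,0,0,0,0,1])

```text
t: 18.0
eef_pos: [0.5268, 0.1129, 0.1115]
orientation: [0.873, 0.488, 0.0, 0.0]
ft_force: [0.9, -0.4, 0.7]
width: 0.0878
```

carry_out(steps=[0,0,-10,0,0,0,1,0,0,-15,0,0,0,1,0,0,-25,0,0,0,1,0,0,-25,0,0,0,1,0,0,-25,0,0,0,1,0,0,-25,0,0,0,1,0,0,0,0,0,0,1,0,0,0,0,0,0,1])

```text
t: 18.8
eef_pos: [0.5269, 0.113, 0.2373]
orientation: [0.873, 0.488, 0.001, -0.0]
ft_force: [0.4, 0.2, -0.8]
width: 0.0879
```

```bash
python3 - <<'E'
from h import *
s=telemetry.get_state();print(s['t'],s['q'],s['eef_pos'],s['orientation'],s['ft_force'],s['width'])
d=snap('wrist','w7'); snap('side','s7'); snap('top','t7'); crop('s7',150,120,310,270,5,'c12')
# height of disc top
for p in [(245,170),(318,170),(282,190)]: print(px2w(d,*p))
E
```

```text
18.8 [-1.16513176  0.48494254  1.19784784  1.86552027 -0.50026793  1.13696759
 -0.33738102] [0.52693819 0.11301418 0.23730583] [ 8.73019495e-01  4.87684530e-01  8.35404565e-04 -2.49380513e-04] [ 0.36432862  0.22614819 -0.76088461] 0.0878690037579547
[0.51060875 0.15283231 0.07557446]
[0.5693703  0.11659056 0.07524685]
[0.53457549 0.12530356 0.11750132]
```

View pics/w7.png

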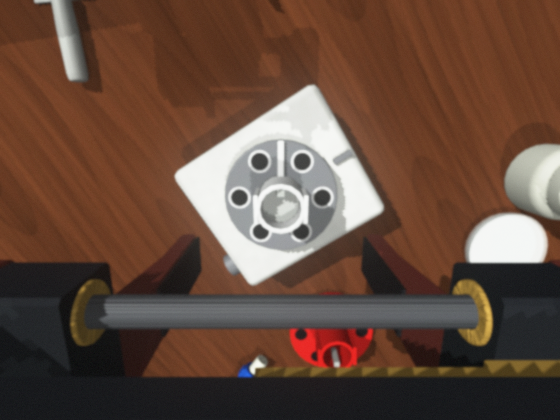

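View pics/c12.png

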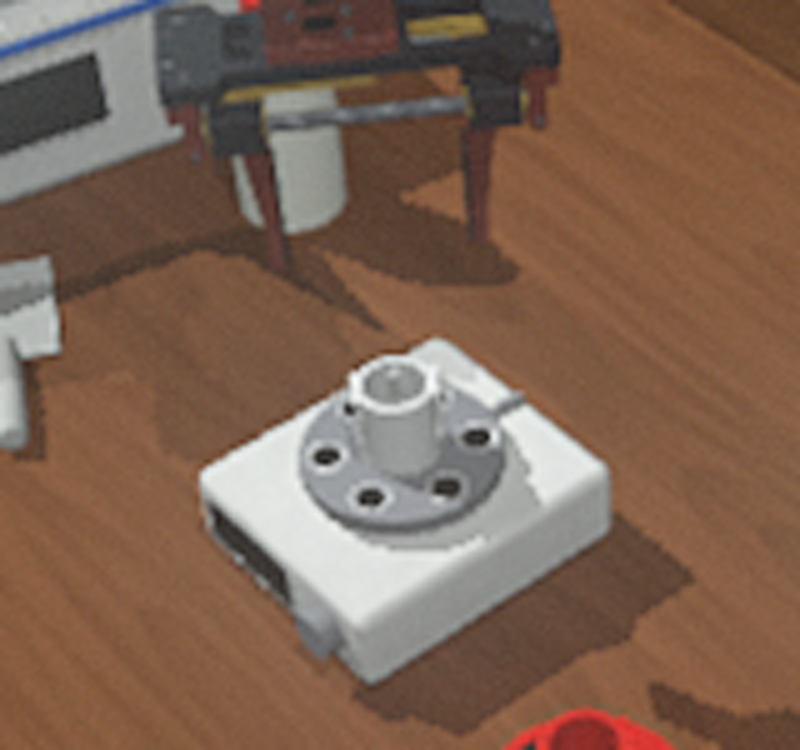

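View pics/s7.png

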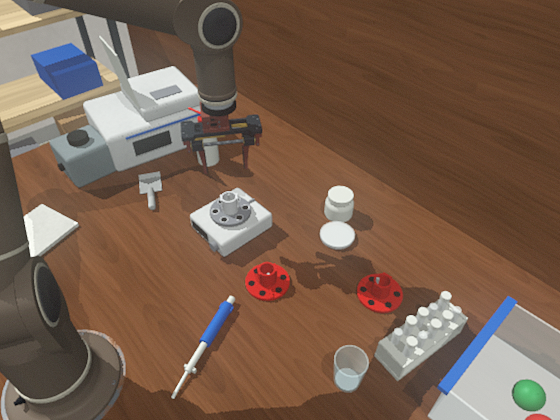

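The wrist depth puts the disc top at 75.4 mm, against 76 mm expected when fully home. The carousel is level, the gripper is clear, and the bystanders haven't moved. Handing in.

```bash
python3 - <<'E'
from h import *
print(workorder.sign_off())
E
```

```text
the job is handed in; nothing more can be done
None
```

The carousel is fitted on the mixer shaft, sitting fully home on its seat and released. The job was handed in at about 19 s of the 72 s allowed.

- **Setting on:** I gripped the carousel by its flats and lined its rib up with the pointer. I lowered it until the key rested on the shaft end, at about 6 N of contact force.
- **Turning:** I turned it anticlockwise with light downward pressure. At about 56–58° the vertical support vanished and the key entered the keyway. The images had put the keyway at about 59–61°.
- **Seating:** The carousel came down about 11.9 mm from its resting height, against 12 mm expected, and stopped on the seat. The vertical force readings stayed under 5 N in size throughout. I then opened the gripper and raised it clear.

**Last checks:** After release, the disc top read 75.2–75.6 mm, against 76 mm nominal, and the carousel looked level in the pictures. In the last side picture the other objects looked to be where they started. No check failed. During the fit I corrected sideways offsets of about 1 mm, using the force readings.

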